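Hold the enclosure lid at its balance point

ROBOT

A 6-joint arm with a two-finger parallel gripper is mounted at the origin on a cart in front of the work surface, level with it; the furniture and walls round the work are solid. World frame = base frame: x ahead of the robot, y to its left, z up, the work surface at z = 0. Lengths are in mm, angles in rad, forces in N, time in s.
With the tool pointing down it reaches from about 325 to 750 mm from the base axis. Payload 7.6 kg.
Tool frame: the origin (TCP) lies between the finger pads; the fingertips stand 17 mm ahead of it and the grasp point (between the pads) lies 2 mm behind it; z points along the fingers, y is the line along which they close (so a half turn about z gives the same grasp; the last joint's range is limited). The gripper opens to 85 mm and grips with 20 to 120 N. Pads are 22 mm wide; open, the fingers measure 114 mm over their backs; the gripper's body (76 mm by 85 mm) begins 54 mm behind the grasp point. The pads swing forward as they close: fully open they stand 13 mm farther back than shut.
Start: joints at [-1.419, 0.052, 1.401, -0, 1.689, -0.07], TCP at [115.516, -512.152, 248.323] pointing down, gripper open.
Joint ranges: [-2.9, 2.9], [-0.91, 2.17], [0.12, 2.37], [-1.06, 4.2], [0.26, 2.73], [-2.93, 2.93]. Speed limits (rad/s): [2.57, 2.57, 3.01, 3.14, 3.14, 3.14].

INTERFACE

Orientations are given as a unit quaternion [w, x, y, z].
In Python, from rig import r gives the robot as it stands.
- The arm moves only by the tool apply_moves, never from a script. Its argument "rows" is a list of rows, each an object with "slide": the shift along the tool's x, y, z in units of 30 mm (1.0 is 30 mm), a list of three; "yaw": the turn about the tool's z in units of 6 degrees (1.0 is 6 degrees). A call has 1 to 10 rows; each row shifts and turns the commanded pose from where the row before left it, along the tool's axes as they then stand; what a row does not reach is not made up. A row lasts 1/10 s, in which the tool goes at most 50 mm and 8.59 degrees, less where a joint would pass 70% of its speed; a pose out of reach is approached as far as the arm can. A call is refused whole if a number of a shift passes 1 or a number of a turn 1, either way. A call with a gripper value outside its range is refused whole. "hand" is the opening, from -1 (shut) to 1 (fully open), set as the call begins (left out, the last holds). The fingers move at their own pace and stop on an object; "force" is the grip in N (left out, the last holds). Time passes only in rows, so rows that do not move let the fingers close. It gives the time, the measured TCP pose, the force, the opening and the grip force at its end, in the units of the state.
- r.state(): the state, without advancing time (a new reading comes with each control period).
- r.snapshot(name): name is "scene" or "top"; returns a dict with "color" (420x560x3 uint8, red, green, blue), "range_z" (420x560 float32, mm along the optical axis (not along the pixel's ray), 0 where there is no reading), "fov_y" (degrees; the focal length in pixels is half the picture's height over the tangent of half this angle, whatever the lens; pixels are square), "cx", "cy" (the principal point, pixels), "D" ([k1, k2, p1, p2, k3] as OpenCV has them; the pictures are not rectified), "cam_to_world" (4x4, takes a point from camera to world coordinates). Camera axes: x right, y up, looking along -z (the intrinsics and any distortion apply to the point x, -y, -z); pixel columns grow to the right and rows downward; lengths in mm; the calibration is good to about 2 mm. A picture is of the moment at which its call begins.
- r.finish_job(): hands the job in; it is judged then, once.
The state is a dict: "time_s": time; "joint_positions": joint angles; "qd": joint speeds; "tau": joint torques, N m; "eef_pos": TCP position; "orientation": TCP orientation; "wrist_force": force on the tool from outside, world axes, zero at the start; "wrist_torque": the same for the moment, N m; "opening": opening from 0.0 (shut) to 1.0 (fully open); "finger_force": force on a finger pad.
Only numpy, scipy, OpenCV 4.12 (cv2) and the standard library are available. Lean on these libraries where they do the work, as an engineer would, in place of code of your own. Each camera call takes 0.05 s, during which the arm holds its last target. There are 200 camera calls.

TASK

The stay of the hinged lid on the blue test enclosure is off and has to be refitted, so the lid must be held for it. First take the solder spool off the closed lid and stand it upright on the black rubber mat; then swing the lid up smoothly by its black bar handle to its over-centre balance point, where it stands plumb upright over its hinge and would fall neither way, and finish still holding it there by the handle. Do not let the lid drop or go over the back, and leave the other things on the bench where they are.

Things in the scene. Friction and masses are not known exactly. Their poses are not given: they have to be found in the camera images.
- enclosure: Open-topped blue sheet-metal box, 150 (x) x 200 (y) x 75 mm high, bolted to the bench; its place and yaw vary from start to start. Origin at the centre of its underside on the bench, z up, x from its front (robot side) to its back. Its lid hinges on the back edge.
- lid_axis (a point): Middle of the lid's hinge line, which runs along the enclosure's y axis at x = +70, z = +78 mm of its frame. The lid, an aluminium frame with a clear window, is 146 mm deep, 204 mm wide, 6 mm thick, its mid-plane through the hinge line, its top 81 mm above the bench when closed; a steel bar hangs inside under its front edge.
- lid (a joint): Angle of the lid about its hinge line (rad): 0 closed (level), growing as the front edge swings up and back; at 1.571 the lid plate is plumb. Its centre of mass lies in the plate's mid-plane, so this is its balance point: left alone below it the lid falls shut, beyond it over the back to a stop at 2.3. The hinge has almost no friction; the lid weighs about 0.3 kg (varies).
- handle_mid (a point): Middle of the bar of the lid's black U-shaped handle: a round bar 10 mm thick, parallel to the hinge, 100 mm clear between its posts, 40 mm off the lid's top face; 118 mm from the hinge line along the plate. In the enclosure's frame it is at x = -48, z = 121 mm with the lid closed, at x = +113 (behind the plate), z = 196 mm at the balance point. The bar can turn between pads that grip it across.
- spool_axis (a point): Point on the spool's drum axis, 24 mm above its underside: the middle of the drum.
- spool: Solder spool with blue flanges, a drum 56 mm across and 48 mm high, about 0.26 kg (varies), standing upright on the closed lid behind the handle. Origin on its underside, 5 mm off the drum's axis towards -x; z up along the axis.
- mat: Flat square black rubber mat, 110 x 110 x 3 mm, fixed on the bench to the left or to the right of the enclosure. Origin at the centre of its underside.
- component_box: Bystander: closed flat component box with a clear lid, 102 (x) x 150 (y) x 34 mm, loose on the bench on the side of the enclosure where the mat is not. Origin at the centre of its underside. Leave alone.
- relay_orange: Bystander: orange plug-in relay, 28 x 30 x 36 mm high, loose on the bench in front of the enclosure. Origin at the centre of its underside. Leave alone.
- cap_blue: Bystander: blue capacitor can, 22 mm across, 41 mm high, standing loose in front of the enclosure. Origin at the centre of its underside. Leave alone.
There are look-alikes about, which are no part of the job. Of the things like the spool, leave any that is green; of the rest the smaller one is meant.

How it is judged:
By the outcome, as a careful person would: the job done as asked, in the order asked, and still so for the second after the job is handed in, while the arm keeps its last pose, push and grip.
It also fails if it takes over 51 s, if anything falls off the work surface, if the arm or the gripper's body presses on something with over 40 N, if the wrist force passes 120 N, or if a joint passes its speed limit or range.

## Working session

There is one attempt and no reset: what is moved stays moved. The work goes in short steps, Python scripts to look and compute and a tool call to move; the robot and the scene stay as the last step left them, time stands still between calls to the robot, and variables do not carry over. Pictures are saved under pics/ and viewed, at most 10 in all, crops included, and the job is handed in when it is done.

Besides the shell and the picture viewer there is one more tool, called by a JSON object that holds its "api" and its "payload". apply_moves: Moves the arm, as the interface text tells. Its arguments: {"type":"object","properties":{"rows":{"type":"array","items":{"type":"object","properties":{"slide":{"type":"array","items":{"type":"number"}},"yaw":{"type":"number"}}}},"hand":{"type":"number"},"force":{"type":"number"}},"required":["rows"]}

```bash
ls; mkdir -p pics; cat > h.py <<'E'
import numpy as np,cv2,pickle
from rig import r
def cloud(s):
    h,w=s['range_z'].shape; f=h/2/np.tan(np.radians(s['fov_y'])/2)
    K=np.array([[f,0,s['cx']],[0,f,s['cy']],[0,0,1]])
    u,v=np.meshgrid(np.arange(w),np.arange(h))
    p=cv2.undistortPoints(np.stack([u,v],-1).reshape(-1,1,2).astype(float),K,np.array(s['D'],float)).reshape(h,w,2)
    z=s['range_z'].astype(float)
    P=np.stack([p[...,0]*z,-p[...,1]*z,-z,np.ones_like(z)],-1)@np.array(s['cam_to_world']).T
    P=P[...,:3]; P[z<=0]=np.nan
    return P
def save(n,im,k=1):
    cv2.imwrite('pics/'+n+'.png',cv2.resize(im[...,::-1],None,fx=k,fy=k))
E
python3 - <<'E'
from h import *
for n in('scene','top'):
    s=r.snapshot(n); pickle.dump(s,open(n+'0.pkl','wb')); save(n+'0',s['color'],1.4 if n=='top' else 1.4)
    print(n,s['cam_to_world'],s['fov_y'],s['D'])
print(r.state())
E
```

```text
pics
scene [[-7.02895952e-01  5.04071706e-01 -5.01845589e-01 -4.66791328e+01]
 [-7.11162803e-01 -4.84547976e-01  5.09372876e-01  5.36412233e+02]
 [ 1.35921900e-02  7.14930049e-01  6.99063858e-01  8.56876780e+02]
 [ 0.00000000e+00  0.00000000e+00  0.00000000e+00  1.00000000e+00]] 48.59063053683404 [-0.03310661  0.          0.          0.          0.        ]
top [[ 4.71854422e-03  9.94379051e-01 -1.05773526e-01  4.02716187e+02]
 [-9.99788962e-01  2.57623749e-03 -2.03812042e-02 -2.44937284e+01]
 [-1.99941448e-02  1.05847373e-01  9.94181356e-01  1.11556847e+03]
 [ 0.00000000e+00  0.00000000e+00  0.00000000e+00  1.00000000e+00]] 48.630528945002396 [-0.08184301  0.          0.          0.          0.        ]
{'time_s': 0.1, 'joint_positions': array([-1.41928786e+00,  5.27782919e-02,  1.40163323e+00, -1.70971907e-05,
        1.68856351e+00, -7.03188008e-02]), 'qd': array([-0.00120849, -0.00050516, -0.00143278,  0.00212031, -0.000565  ,
        0.00093705]), 'tau': array([ 6.67752338e-04, -3.82581711e+01, -3.60987210e+01, -3.43585930e-05,
        4.76243804e-03,  6.65783290e-06]), 'eef_pos': array([ 115.47888291, -511.89788596,  247.54919102]), 'orientation': array([-6.90274112e-04,  9.93855259e-01,  1.10685349e-01, -3.65340419e-05]), 'wrist_force': array([-0.15437093, -0.47440106, -0.57384349]), 'wrist_torque': array([ 0.03566572, -0.00523895,  0.01548696]), 'finger_force': 0.0, 'opening': 0.9990602134832592}
```

View pics/scene0.png

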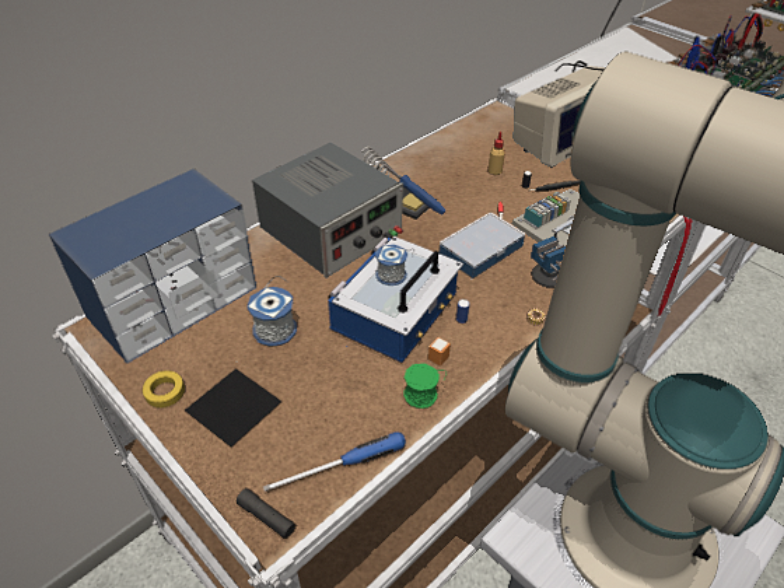

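View pics/top0.png

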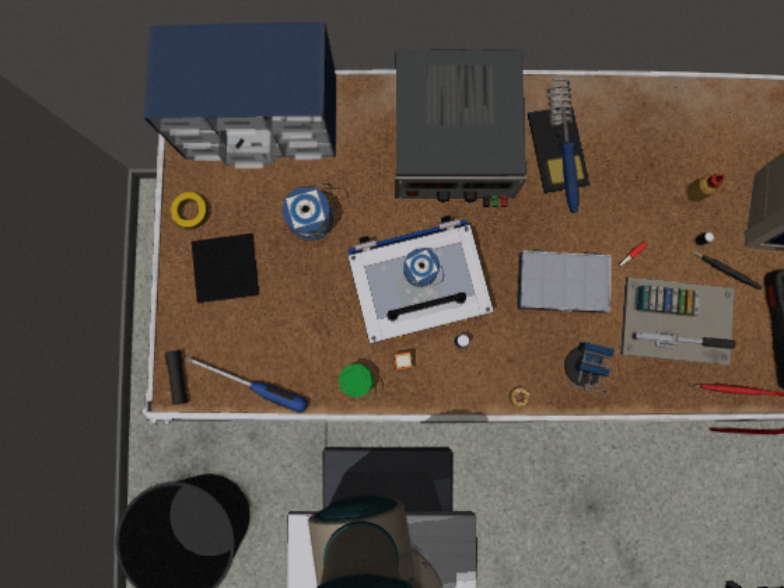

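Top picture (1.4×): spool candidates are the blue one on the lid (422,266), a bigger blue one on the bench (307,210) and a green one (355,380). The one to take is the smaller blue one, on the lid. The mat is left at (225,267), the component box is right at (565,281), and the relay and cap are in front at (403,361) and (462,341).

```bash
python3 - <<'E'
from h import *
for n in('top','scene'):
    s=pickle.load(open(n+'0.pkl','rb')); P=cloud(s); C=s['color'].astype(int)
    hsv=cv2.cvtColor(s['color'],cv2.COLOR_RGB2HSV)
    X,Y,Z=P[...,0],P[...,1],P[...,2]
    if n=='top':
        c=s['color'][130:260,230:370]; save('crop0',c,4)
        px=lambda u,v:P[int(v/1.4),int(u/1.4)].round(1)
        for k,(u,v) in dict(spool=(422,266),big=(307,210),green=(355,380),mat=(225,267),cb=(565,281),relay=(403,361),cap=(462,341),psu=(460,110),psuf=(460,180),drawers=(230,60),ring=(175,200)).items(): print(k,px(u,v))
        c0=px(422,280)
        roi=np.hypot(X-c0[0],Y-c0[1])<150
    else: roi=np.hypot(X-c0[0],Y-c0[1])<150
    # lid top
    m=roi&(Z>75)&(Z<87)&(hsv[...,1]<60)&(hsv[...,2]>150)
    q=P[m][:,:2].astype(np.float32); print(n,'lid white',m.sum(),np.median(Z[m]),cv2.minAreaRect(q))
    # handle bar
    m=roi&(Z>112)&(Z<135)&(hsv[...,2]<70)
    q=P[m]; print('handle',m.sum(),q.mean(0),np.median(q[:,2]),cv2.minAreaRect(q[:,:2].astype(np.float32)))
    # spool top
    m=roi&(Z>123)&(Z<140)&(hsv[...,2]>75)
    q=P[m]; print('spool',m.sum(),np.median(q[:,2]),cv2.minEnclosingCircle(q[:,:2].astype(np.float32)),cv2.minAreaRect(q[:,:2].astype(np.float32)))
    m=(Z<12)&(Z>-8)&(hsv[...,2]<45)&(np.hypot(X-px(225,267)[0],Y-px(225,267)[1])<85)
    q=P[m]; print('mat',m.sum(),np.median(q[:,2]),cv2.minAreaRect(q[:,:2].astype(np.float32)))
E
```

```text
spool [551.5 -62.9 128.9]
big [653.4 123.5  69.7]
green [376.6  43.7  47.5]
mat [569.7 275.2   6.3]
cb [ 542.6 -305.8   35.5]
relay [409.  -34.   35.1]
cap [ 441.5 -133.2   39.5]
psu [ 803.6 -123.7  126.4]
psuf [ 688.3 -122.1  128.9]
drawers [857.2 227.5 197.3]
ring [686.2 362.4  21.4]
top lid white 4288 80.52311870734934 ((536.9547119140625, -60.745521545410156), (156.62551879882812, 202.81434631347656), 14.411971092224121)
handle 247 [496.00330838 -70.99834123 125.16571622] 125.18923400517474 ((494.43829345703125, -70.17402648925781), (85.96659088134766, 94.04360961914062), 55.454978942871094)
spool 517 128.92440013045734 ((526.2070922851562, -58.50019454956055), 54.85001754760742) ((531.59130859375, -59.39878463745117), (93.26277923583984, 76.83284759521484), 11.477825164794922)
mat 1932 2.8011056838695367 ((568.251953125, 276.0097351074219), (109.07626342773438, 110.12622833251953), 7.787935256958008)
scene lid white 2569 79.52850425390852 ((538.0866088867188, -60.138633728027344), (158.79241943359375, 207.63426208496094), 13.810975074768066)
handle 157 [495.14542394 -65.13603382 122.8297979 ] 123.31926429613895 ((525.6405029296875, -61.1990966796875), (75.20339965820312, 119.8889389038086), 13.89499282836914)
spool 291 127.96040683270064 ((520.6423950195312, -66.40056610107422), 60.92532730102539) ((538.390625, -62.372947692871094), (85.38850402832031, 112.38737487792969), 14.036136627197266)
mat 0 nan ((0.0, 0.0), (0.0, 0.0), 0.0)
  return _methods._mean(a, axis=axis, dtype=dtype,
  ret = ret.dtype.type(ret / rcount)
```

View pics/crop0.png

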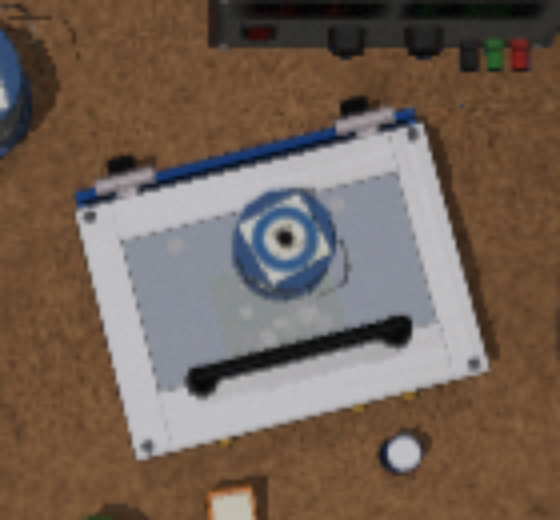

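The crop shows a small blue-flanged spool on the lid, with its hub at crop (285,238). The handle bar runs from (203,380) to (399,328), and the hinge is along the back edge. This is the right spool.

```bash
python3 - <<'E'
from h import *
def comp(m,seed=None):
    n,l,st,c=cv2.connectedComponentsWithStats(m.astype(np.uint8)); return l==1+np.argmax(st[1:,4])
s=pickle.load(open('top0.pkl','rb')); P=cloud(s); hsv=cv2.cvtColor(s['color'],cv2.COLOR_RGB2HSV)
X,Y,Z=P[...,0],P[...,1],P[...,2]
m=comp((np.hypot(X-549,Y+62)<45)&(Z>120)&(Z<140)); q=P[m]
print('spool',m.sum(),cv2.minEnclosingCircle(q[:,:2].astype(np.float32)),q[:,:2].mean(0))
m=comp((np.hypot(X-495,Y+70)<75)&(Z>105)&(Z<135)&(hsv[...,2]<75)); q=P[m]
(c,sz,a)=cv2.minAreaRect(q[:,:2].astype(np.float32)); print('bar',m.sum(),c,sz,a,q.mean(0))
def px(u,v): return P[round(130+v/4),round(230+u/4)].round(1)
for t in [(148,448),(478,364),(90,214),(414,134)]: print('screw',px(*t))
for t in [(203,380),(399,328)]: print('bar end',px(*t))
m=(X<800)&(X>620)&(Y<0)&(Y>-200)&(Z>100)&(Z<140);print('psu front',np.nanmin(X[m]),np.nanpercentile(Y[m],[1,99]))
m=(X<800)&(X>420)&(np.abs(Y+60)<150)&(Z>100)
s=pickle.load(open('scene0.pkl','rb')); P=cloud(s); hsv=cv2.cvtColor(s['color'],cv2.COLOR_RGB2HSV)
X,Y,Z=P[...,0],P[...,1],P[...,2]
m=comp((np.hypot(X-549,Y+62)<45)&(Z>120)&(Z<140)); q=P[m]
print('spool scene',m.sum(),cv2.minEnclosingCircle(q[:,:2].astype(np.float32)),np.median(q[:,2]))
m=comp((np.hypot(X-495,Y+70)<75)&(Z>105)&(Z<135)&(hsv[...,2]<75)); q=P[m]
print('bar scene',m.sum(),cv2.minAreaRect(q[:,:2].astype(np.float32)))
E
```

```text
spool 510 ((552.9774169921875, -62.26590347290039), 27.830142974853516) [552.41225139 -62.38220712]
bar 239 (493.4578857421875, -71.42581176757812) (9.905403137207031, 119.99634552001953) 14.454326629638672 [493.43225307 -70.95906896 124.8677151 ]
screw [441.7  11.   81.3]
screw [ 489.3 -174.2   79.3]
screw [571.7  45.4  84.4]
screw [ 617.4 -139.    85.5]
bar end [476.6 -20.2 123.8]
bar end [ 504.5 -124.9  126.6]
psu front 686.032912510693 [-198.23151353  -23.95680778]
spool scene 283 ((554.9173583984375, -61.34111785888672), 29.266530990600586) 128.01076596132532
bar scene 164 ((493.0293273925781, -69.26667785644531), (8.381896018981934, 119.90874481201172), 14.192009925842285)
```

```bash
cat >> h.py <<'E'
def go(*T):
    """units from measured pose, T=(x,y,z,toolx_deg), chained"""
    from scipy.spatial.transform import Rotation as R
    st=r.state(); p=np.array(st['eef_pos']); w,x,y,z=st['orientation']; M=R.from_quat([x,y,z,w]).as_matrix()
    a=np.degrees(np.arctan2(M[1,0],M[0,0])); print('t',round(st['time_s'],2),'p',p.round(1),'ang',a.round(2),'z',M[:,2].round(3),'F',np.round(st['wrist_force'],1),'op',round(st['opening'],3),'ff',round(st['finger_force'],1))
    for t in T:
        d=np.array(t[:3])-p; c,s=np.cos(np.radians(a)),np.sin(np.radians(a))
        print(t,'slide',np.round([(c*d[0]+s*d[1])/30,(s*d[0]-c*d[1])/30,-d[2]/30],3),'yaw',round(-(t[3]-a)/6,3)); p=np.array(t[:3]); a=t[3]
E
python3 -c "
from h import *
go((553.5,-62,200,12.7),(553.5,-62,102,14.3))"
```

```text
t 0.1 p [ 115.5 -511.9  247.5] ang 12.71 z [-0.     0.001 -1.   ] F [-0.2 -0.5 -0.6] op 0.999 ff 0.0
(553.5, -62, 200, 12.7) slide [ 17.542 -11.417   1.585] yaw 0.002
(553.5, -62, 102, 14.3) slide [0.    0.    3.267] yaw -0.267
```

{"api": "apply_moves", "payload": {"rows": [{"slide": [0.5,-0.3,0]},{"slide": [0.9,-0.6,0]},{"slide": [0.9,-0.6,0]},{"slide": [0.9,-0.6,0]},{"slide": [0.9,-0.6,0]},{"slide": [0.9,-0.6,0]},{"slide": [0.9,-0.6,0]},{"slide": [0.9,-0.6,0]},{"slide": [0.9,-0.6,0]},{"slide": [0.9,-0.6,0]}], "hand": 1}}

```text
validation failed for argument at $.ro...
```

{"api": "apply_moves", "payload": {"rows": [{"slide": [0.9,-0.6,0]},{"slide": [0.9,-0.6,0]},{"slide": [0.9,-0.6,0]},{"slide": [0.9,-0.6,0]},{"slide": [0.9,-0.6,0]},{"slide": [0.9,-0.6,0]},{"slide": [0.9,-0.6,0]},{"slide": [0.9,-0.5,0]},{"slide": [0.9,-0.4,0.5]},{"slide": [0.5,-0.2,0.5]}]}}

```text
validation failed for argument at $.ro...
```

{"api": "apply_moves", "payload": {"rows": [{"slide": [0.2,-0.1,0]},{"slide": [0,0,0],"yaw": -0.27},{"slide": [0,0,0]},{"slide": [0,0,0]}]}}

```text
validation failed for argument at $.ro...
```

```bash
python3 -c "
from h import *
go((553.5,-62,140,14.3),(553.5,-62,102,14.3))"
```

```text
t 0.1 p [ 115.5 -511.9  247.5] ang 12.71 z [-0.     0.001 -1.   ] F [-0.2 -0.5 -0.6] op 0.999 ff 0.0
(553.5, -62, 140, 14.3) slide [ 17.542 -11.417   3.585] yaw -0.265
(553.5, -62, 102, 14.3) slide [0.    0.    1.267] yaw -0.0
```

{"api": "apply_moves", "payload": {"rows": [{"slide": [0.5,-0.3,0.0],"yaw": 0.0},{"slide": [0.9,-0.6,0.0],"yaw": 0.0},{"slide": [0.9,-0.6,0.0],"yaw": 0.0},{"slide": [0.9,-0.6,0.0],"yaw": 0.0},{"slide": [0.9,-0.6,0.0],"yaw": 0.0},{"slide": [0.9,-0.6,0.0],"yaw": 0.0},{"slide": [0.9,-0.6,0.0],"yaw": 0.0},{"slide": [0.9,-0.6,0.0],"yaw": 0.0},{"slide": [0.9,-0.6,0.0],"yaw": 0.0},{"slide": [0.9,-0.6,0.0],"yaw": 0.0}], "hand": 1}}

```text
time_s: 1.1
eef_pos: [330.4, -286.6, 248.2]
orientation: [-0.0, 0.994, 0.111, 0.0]
wrist_force: [0.3, -0.9, -0.3]
opening: 1.002
finger_force: 0.0
```

{"api": "apply_moves", "payload": {"rows": [{"slide": [0.9,-0.6,0],"yaw": 0},{"slide": [0.9,-0.6,0],"yaw": 0},{"slide": [0.9,-0.6,0],"yaw": 0},{"slide": [0.9,-0.6,0],"yaw": 0},{"slide": [0.9,-0.6,0],"yaw": 0},{"slide": [0.9,-0.6,0],"yaw": 0},{"slide": [0.9,-0.6,0],"yaw": 0},{"slide": [0.9,-0.5,0],"yaw": 0},{"slide": [0.9,-0.4,0.5],"yaw": 0},{"slide": [0.5,-0.2,0.5],"yaw": -0.27}]}}

```text
time_s: 2.1
eef_pos: [547.3, -74.2, 217.9]
orientation: [-0.0, 0.992, 0.126, 0.0]
wrist_force: [0.3, -0.2, -0.1]
opening: 1.0
finger_force: 0.0
```

{"api": "apply_moves", "payload": {"rows": [{"slide": [0.2,-0.1,0],"yaw": 0},{"slide": [0,0,0.5],"yaw": 0},{"slide": [0,0,0],"yaw": 0}]}}

```text
time_s: 2.4
eef_pos: [550.2, -72.4, 201.4]
orientation: [-0.0, 0.992, 0.124, -0.001]
wrist_force: [0.0, -0.3, -0.3]
opening: 1.0
finger_force: 0.0
```

```bash
python3 -c "
from h import *
go((553.5,-62,140,14.3),(553.5,-62,102,14.3))"
```

```text
t 2.4 p [550.2 -72.4 201.4] ang 14.29 z [-0.003  0.    -1.   ] F [ 0.  -0.3 -0.3] op 1.0 ff 0.0
(553.5, -62, 140, 14.3) slide [ 0.192 -0.307  2.048] yaw -0.002
(553.5, -62, 102, 14.3) slide [0.    0.    1.267] yaw -0.0
```

{"api": "apply_moves", "payload": {"rows": [{"slide": [0.19,-0.31,0],"yaw": 0},{"slide": [0,0,0.5],"yaw": 0},{"slide": [0,0,0.5],"yaw": 0},{"slide": [0,0,0.5],"yaw": 0},{"slide": [0,0,0.5],"yaw": 0},{"slide": [0,0,0.4],"yaw": 0},{"slide": [0,0,0.4],"yaw": 0},{"slide": [0,0,0.3],"yaw": 0},{"slide": [0,0,0.2],"yaw": 0},{"slide": [0,0,0],"yaw": 0}]}}

```text
time_s: 3.4
eef_pos: [554.2, -61.9, 103.4]
orientation: [-0.0, 0.992, 0.125, -0.001]
wrist_force: [-0.1, 0.8, 0.5]
opening: 1.0
finger_force: 0.0
```

```bash
python3 -c "
from h import *
go((553.5,-62,102,14.3))"
```

```text
t 3.4 p [554.2 -61.9 103.4] ang 14.33 z [-0.001  0.    -1.   ] F [-0.1  0.8  0.5] op 1.0 ff 0.0
(553.5, -62, 102, 14.3) slide [-0.025 -0.002  0.046] yaw 0.005
```

{"api": "apply_moves", "payload": {"rows": [{"slide": [0,0,0],"yaw": 0},{"slide": [0,0,0],"yaw": 0},{"slide": [0,0,0],"yaw": 0},{"slide": [0,0,0],"yaw": 0},{"slide": [0,0,0],"yaw": 0},{"slide": [0,0,0],"yaw": 0},{"slide": [0,0,0],"yaw": 0}], "hand": -1, "force": 35}}

```text
time_s: 4.1
eef_pos: [555.1, -62.1, 105.3]
orientation: [0.0, 0.992, 0.125, 0.001]
wrist_force: [0.1, -0.1, 5.2]
opening: 0.644
finger_force: 37.9
```

{"api": "apply_moves", "payload": {"rows": [{"slide": [0,0,-0.1],"yaw": 0},{"slide": [0,0,-0.2],"yaw": 0},{"slide": [0,0,-0.4],"yaw": 0},{"slide": [0,0,-0.6],"yaw": 0},{"slide": [0,0,-0.7],"yaw": 0},{"slide": [0,0,-0.6],"yaw": 0},{"slide": [0,0,-0.3],"yaw": 0},{"slide": [0,0,0],"yaw": 0}]}}

```text
time_s: 4.9
eef_pos: [555.1, -62.0, 193.1]
orientation: [0.0, 0.992, 0.125, 0.001]
wrist_force: [-0.2, -0.2, -1.8]
opening: 0.645
finger_force: 37.6
```

```bash
python3 -c "
from h import *
go((568,276,180,14.3))
s=r.snapshot('scene'); save('lift',s['color'][150:320,180:380],3)
P=cloud(s);m=(np.abs(P[...,0]-553)<40)&(np.abs(P[...,1]+62)<40);print(np.nanpercentile(P[...,2][m],[50,90,99]))"
```

```text
t 4.9 p [555.1 -62.  193.1] ang 14.33 z [ 0.003 -0.001 -1.   ] F [-0.2 -0.2 -1.8] op 0.645 ff 37.6
(568, 276, 180, 14.3) slide [  3.203 -10.81    0.435] yaw 0.005
[313.59158598 494.28750724 498.26929209]
```

View pics/lift.png

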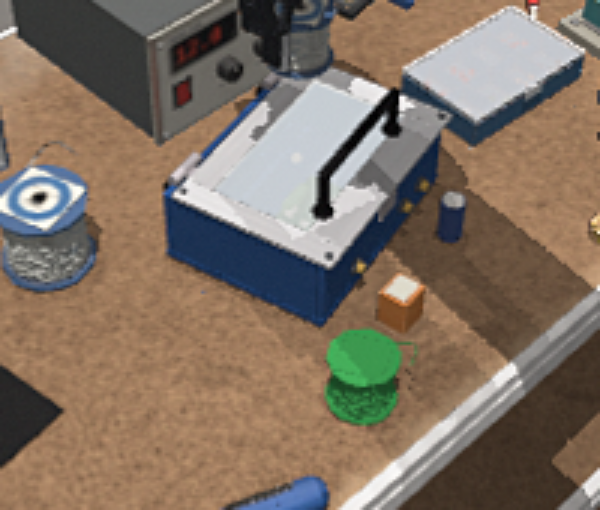

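The spool is held above the lid, at the top of the crop around (305,40). The lid is clear and nothing else has moved.

{"api": "apply_moves", "payload": {"rows": [{"slide": [0.1,-0.4,0],"yaw": 0},{"slide": [0.3,-0.8,0],"yaw": 0},{"slide": [0.3,-0.9,0],"yaw": 0},{"slide": [0.3,-0.9,0],"yaw": 0},{"slide": [0.3,-0.9,0],"yaw": 0},{"slide": [0.3,-0.9,0],"yaw": 0},{"slide": [0.3,-0.9,0],"yaw": 0},{"slide": [0.3,-0.9,0],"yaw": 0},{"slide": [0.3,-0.9,0],"yaw": 0},{"slide": [0.3,-0.9,0],"yaw": 0}]}}

```text
time_s: 5.95
eef_pos: [572.7, 205.0, 189.8]
orientation: [0.0, 0.992, 0.125, -0.001]
wrist_force: [1.4, 0.5, -2.2]
opening: 0.638
finger_force: 37.6
```

{"api": "apply_moves", "payload": {"rows": [{"slide": [0.2,-0.9,0],"yaw": 0},{"slide": [0.2,-0.9,0.2],"yaw": 0},{"slide": [0,-0.6,0.5],"yaw": 0},{"slide": [0,0,0.7],"yaw": 0},{"slide": [0,0,0.7],"yaw": 0},{"slide": [0,0,0.7],"yaw": 0},{"slide": [0,0,0.7],"yaw": 0},{"slide": [0,0,0.7],"yaw": 0},{"slide": [0,0,0],"yaw": 0},{"slide": [0,0,0],"yaw": 0}]}}

```text
time_s: 6.95
eef_pos: [566.6, 275.7, 64.3]
orientation: [0.0, 0.992, 0.125, -0.001]
wrist_force: [1.0, -0.9, -2.3]
opening: 0.645
finger_force: 38.0
```

```bash
python3 -c "
from h import *
go((568,276,27.3,14.3))"
```

```text
t 6.95 p [566.6 275.7  64.3] ang 14.33 z [-0.002 -0.001 -1.   ] F [ 1.  -0.9 -2.3] op 0.645 ff 38.0
(568, 276, 27.3, 14.3) slide [0.048 0.    1.233] yaw 0.005
```

{"api": "apply_moves", "payload": {"rows": [{"slide": [0,0,0.5],"yaw": 0},{"slide": [0,0,0.3],"yaw": 0},{"slide": [0,0,0.2],"yaw": 0},{"slide": [0,0,0.1],"yaw": 0},{"slide": [0,0,0.05],"yaw": 0},{"slide": [0,0,0.05],"yaw": 0},{"slide": [0,0,0],"yaw": 0},{"slide": [0,0,0],"yaw": 0}]}}

```text
time_s: 7.75
eef_pos: [567.6, 275.8, 29.6]
orientation: [-0.0, 0.992, 0.125, 0.0]
wrist_force: [0.3, -0.7, -1.8]
opening: 0.644
finger_force: 38.0
```

{"api": "apply_moves", "payload": {"rows": [{"slide": [0,0,0.04],"yaw": 0},{"slide": [0,0,0.03],"yaw": 0},{"slide": [0,0,0.02],"yaw": 0},{"slide": [0,0,0],"yaw": 0}]}}

```text
time_s: 8.15
eef_pos: [567.6, 275.8, 27.3]
orientation: [0.0, 0.992, 0.125, 0.0]
wrist_force: [-2.7, -1.0, 4.5]
opening: 0.641
finger_force: 38.5
```

Touching the mat, so release.

{"api": "apply_moves", "payload": {"rows": [{"slide": [0,0,0],"yaw": 0},{"slide": [0,0,0],"yaw": 0},{"slide": [0,0,0],"yaw": 0}], "hand": 0.5}}

```text
time_s: 8.45
eef_pos: [567.5, 275.8, 26.4]
orientation: [0.0, 0.992, 0.125, 0.0]
wrist_force: [1.1, -0.4, 0.2]
opening: 0.751
finger_force: 0.0
```

{"api": "apply_moves", "payload": {"rows": [{"slide": [0,0,0],"yaw": 0},{"slide": [0,0,0],"yaw": 0},{"slide": [0,0,-0.2],"yaw": 0},{"slide": [0,0,-0.5],"yaw": 0},{"slide": [0,0,-0.8],"yaw": 0},{"slide": [0,0,-0.9],"yaw": 0},{"slide": [0,0,-0.9],"yaw": 0},{"slide": [0,0,-0.9],"yaw": 0},{"slide": [0,0,-0.9],"yaw": 0},{"slide": [0,0,-0.9],"yaw": 0}], "hand": 1}}

```text
time_s: 9.45
eef_pos: [567.4, 275.7, 209.5]
orientation: [-0.0, 0.992, 0.125, 0.001]
wrist_force: [-0.5, 0.5, -0.3]
opening: 0.999
finger_force: 0.0
```

```bash
python3 -c "
from h import *
go((493.3,-70.5,207,14.3))
for n in('scene','top'):
  s=r.snapshot(n);P=cloud(s);X,Y,Z=P[...,0],P[...,1],P[...,2]
  m=(np.hypot(X-568,Y-276)<50)&(Z>40)&(Z<65);q=P[m]
  if len(q): print(n,np.median(q[:,2]),cv2.minEnclosingCircle(q[:,:2].astype(np.float32)))
  if n=='scene': save('placed',s['color'],1.3)"
```

```text
t 9.45 p [567.4 275.7 209.5] ang 14.33 z [ 0.002  0.001 -1.   ] F [-0.5  0.5 -0.3] op 0.999 ff 0.0
(493.3, -70.5, 207, 14.3) slide [-5.249 10.571  0.083] yaw 0.005
scene 49.39766177833815 ((560.3719482421875, 272.43109130859375), 33.06856155395508)
top 51.3427724494137 ((562.56591796875, 269.537109375), 34.15005874633789)
```

View pics/placed.png

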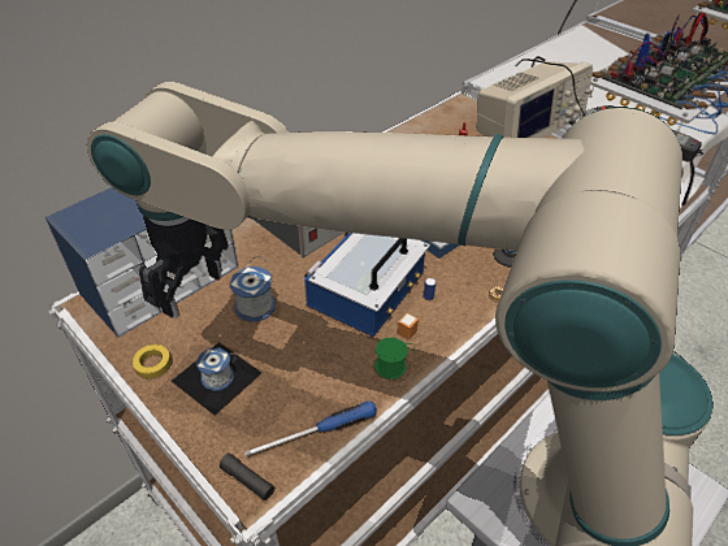

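The spool stands upright on the mat at (215,368), and the rest is undisturbed. Next, the handle.

{"api": "apply_moves", "payload": {"rows": [{"slide": [-0.2,0.4,0],"yaw": 0},{"slide": [-0.4,0.8,0],"yaw": 0},{"slide": [-0.4,0.9,0],"yaw": 0},{"slide": [-0.4,0.9,0],"yaw": 0},{"slide": [-0.4,0.9,0],"yaw": 0},{"slide": [-0.4,0.9,0],"yaw": 0},{"slide": [-0.5,0.9,0],"yaw": 0},{"slide": [-0.5,0.9,0],"yaw": 0},{"slide": [-0.5,0.9,0],"yaw": 0},{"slide": [-0.5,0.9,0],"yaw": 0}]}}

```text
time_s: 10.55
eef_pos: [506.1, -1.3, 205.2]
orientation: [-0.0, 0.992, 0.125, -0.001]
wrist_force: [0.8, 0.6, 0.3]
opening: 1.001
finger_force: 0.0
```

{"api": "apply_moves", "payload": {"rows": [{"slide": [-0.5,0.9,0],"yaw": 0},{"slide": [-0.4,0.8,0],"yaw": 0},{"slide": [-0.15,0.47,0],"yaw": 0},{"slide": [0,0,0],"yaw": -1},{"slide": [0,0,0],"yaw": -1},{"slide": [0,0,0],"yaw": -1},{"slide": [0,0,0],"yaw": -1},{"slide": [0,0,0],"yaw": -1},{"slide": [0,0,0],"yaw": -1},{"slide": [0,0,0],"yaw": -1}]}}

```text
time_s: 11.55
eef_pos: [492.8, -70.3, 205.7]
orientation: [-0.0, 0.881, 0.474, -0.001]
wrist_force: [0.4, 0.6, -0.0]
opening: 1.001
finger_force: 0.0
```

{"api": "apply_moves", "payload": {"rows": [{"slide": [0,0,0],"yaw": -1},{"slide": [0,0,0],"yaw": -1},{"slide": [0,0,0],"yaw": -1},{"slide": [0,0,0],"yaw": -1},{"slide": [0,0,0],"yaw": -1},{"slide": [0,0,0],"yaw": -1},{"slide": [0,0,0],"yaw": -1},{"slide": [0,0,0],"yaw": -1},{"slide": [0,0,0],"yaw": 0},{"slide": [0,0,0],"yaw": 0}], "hand": 0}}

```text
time_s: 12.55
eef_pos: [493.0, -70.4, 206.0]
orientation: [-0.0, 0.614, 0.789, -0.0]
wrist_force: [0.7, -0.0, 0.7]
opening: 0.503
finger_force: 0.0
```

```bash
python3 -c "
from h import *
go((493.3,-70.5,150,104.3),(493.3,-70.5,120,104.3))"
```

```text
t 12.55 p [493.  -70.4 206. ] ang 104.18 z [-0.001  0.    -1.   ] F [ 0.7 -0.   0.7] op 0.503 ff 0.0
(493.3, -70.5, 150, 104.3) slide [-0.007  0.008  1.868] yaw -0.021
(493.3, -70.5, 120, 104.3) slide [0. 0. 1.] yaw -0.0
```

{"api": "apply_moves", "payload": {"rows": [{"slide": [0,0,0.5],"yaw": 0},{"slide": [0,0,0.5],"yaw": 0},{"slide": [0,0,0.5],"yaw": 0},{"slide": [0,0,0.5],"yaw": 0},{"slide": [0,0,0.4],"yaw": 0},{"slide": [0,0,0.3],"yaw": 0},{"slide": [0,0,0.2],"yaw": 0},{"slide": [0,0,0],"yaw": 0}]}}

```text
time_s: 13.35
eef_pos: [493.0, -70.4, 118.9]
orientation: [-0.001, 0.614, 0.79, -0.0]
wrist_force: [0.9, -0.4, -0.3]
opening: 0.502
finger_force: 0.0
```

{"api": "apply_moves", "payload": {"rows": [{"slide": [0,0,0],"yaw": 0},{"slide": [0,0,0],"yaw": 0},{"slide": [0,0,0],"yaw": 0},{"slide": [0,0,0],"yaw": 0},{"slide": [0,0,0],"yaw": 0},{"slide": [0,0,0],"yaw": 0},{"slide": [0,0,0],"yaw": 0}], "hand": -1, "force": 40}}

```text
time_s: 14.05
eef_pos: [493.7, -70.5, 120.3]
orientation: [0.001, 0.613, 0.79, 0.0]
wrist_force: [-1.2, 0.3, 4.8]
opening: 0.102
finger_force: 39.2
```

```bash
python3 - <<'E'
from h import *
go((493.3,-70.5,119,104.3))
# ideal arc: tool y = (sin104,-cos104)=box +x ; print units cumulative
t=np.linspace(0,np.pi/2,61)
# smooth cosine profile angle
th=np.pi/2*(0.5-0.5*np.cos(np.pi*np.linspace(0,1,61)))
x=-118*np.cos(th)+43*np.sin(th); z=118*np.sin(th)+43*np.cos(th)
d=np.stack([np.diff(x)/30,-np.diff(z)/30],1)
print(d.round(2).tolist())
E
```

```text
t 14.05 p [493.7 -70.5 120.3] ang 104.33 z [ 0.001 -0.    -1.   ] F [-1.2  0.3  4.8] op 0.102 ff 39.2
(493.3, -70.5, 119, 104.3) slide [ 0.004 -0.012  0.045] yaw 0.004
[[0.0, -0.0], [0.0, -0.01], [0.01, -0.02], [0.01, -0.03], [0.01, -0.04], [0.02, -0.05], [0.02, -0.05], [0.03, -0.06], [0.03, -0.07], [0.04, -0.07], [0.04, -0.08], [0.05, -0.09], [0.05, -0.09], [0.06, -0.1], [0.06, -0.1], [0.07, -0.1], [0.08, -0.11], [0.08, -0.11], [0.09, -0.11], [0.1, -0.11], [0.1, -0.11], [0.11, -0.11], [0.12, -0.11], [0.12, -0.1], [0.13, -0.1], [0.14, -0.1], [0.14, -0.09], [0.15, -0.09], [0.15, -0.08], [0.15, -0.08], [0.16, -0.07], [0.16, -0.06], [0.16, -0.06], [0.16, -0.05], [0.16, -0.04], [0.16, -0.03], [0.16, -0.03], [0.16, -0.02], [0.15, -0.02], [0.15, -0.01], [0.15, -0.0], [0.14, 0.0], [0.14, 0.01], [0.13, 0.01], [0.12, 0.01], [0.12, 0.02], [0.11, 0.02], [0.1, 0.02], [0.1, 0.02], [0.09, 0.02], [0.08, 0.02], [0.07, 0.02], [0.06, 0.02], [0.05, 0.02], [0.05, 0.02], [0.04, 0.01], [0.03, 0.01], [0.02, 0.01], [0.01, 0.0], [0.0, 0.0]]
```

{"api": "apply_moves", "payload": {"rows": [{"slide": [0,0,-0.01],"yaw": 0},{"slide": [0,0.01,-0.02],"yaw": 0},{"slide": [0,0.01,-0.03],"yaw": 0},{"slide": [0,0.02,-0.04],"yaw": 0},{"slide": [0,0.02,-0.05],"yaw": 0},{"slide": [0,0.02,-0.05],"yaw": 0},{"slide": [0,0.03,-0.06],"yaw": 0},{"slide": [0,0.03,-0.07],"yaw": 0},{"slide": [0,0.04,-0.08],"yaw": 0},{"slide": [0,0.04,-0.08],"yaw": 0}]}}

```text
time_s: 15.05
eef_pos: [499.4, -68.9, 134.4]
orientation: [-0.0, 0.613, 0.79, -0.001]
wrist_force: [-1.4, -5.4, -2.4]
opening: 0.096
finger_force: 38.9
```

```bash
cat >> h.py <<'E'
def arc(p0=(493.7,-70.5,120.3),k=10):
    p=np.array(r.state()['eef_pos']); a=np.radians(14.3)
    d=p-np.array(p0); x=d[:2]@[np.cos(a),np.sin(a)]-118; z=d[2]+43; lat=d[:2]@[-np.sin(a),np.cos(a)]
    th=np.arctan2(z,-x)-np.arctan2(43,118)
    print('theta',np.degrees(th).round(2),'radius',np.hypot(x,z).round(2),'(125.6) lat',lat.round(2),'to 90: y,z units',((43-x)/30).round(3),(-(118-z)/30).round(3))
E
python3 -c "
from h import *
go();arc()"
```

```text
t 15.05 p [499.4 -68.9 134.4] ang 104.32 z [-0.001 -0.    -1.   ] F [-1.4 -5.4 -2.4] op 0.096 ff 38.9
theta 6.95 radius 125.82 (125.6) lat 0.11 to 90: y,z units 5.171 -2.031
```

{"api": "apply_moves", "payload": {"rows": [{"slide": [0,0.05,-0.09],"yaw": 0},{"slide": [0,0.05,-0.09],"yaw": 0},{"slide": [0,0.06,-0.1],"yaw": 0},{"slide": [0,0.06,-0.1],"yaw": 0},{"slide": [0,0.07,-0.1],"yaw": 0},{"slide": [0,0.08,-0.11],"yaw": 0},{"slide": [0,0.08,-0.11],"yaw": 0},{"slide": [0,0.09,-0.11],"yaw": 0},{"slide": [0,0.1,-0.11],"yaw": 0},{"slide": [0,0.1,-0.11],"yaw": 0}]}}

```text
time_s: 16.05
eef_pos: [520.3, -63.7, 166.1]
orientation: [-0.001, 0.614, 0.79, -0.001]
wrist_force: [-9.5, -5.4, 4.5]
opening: 0.101
finger_force: 39.2
```

```bash
python3 -c "
from h import *
go();arc()"
```

```text
t 16.05 p [520.3 -63.7 166.1] ang 104.31 z [-0.003 -0.001 -1.   ] F [-9.5 -5.4  4.5] op 0.101 ff 39.2
theta 24.41 radius 126.81 (125.6) lat 0.06 to 90: y,z units 4.452 -0.974
```

{"api": "apply_moves", "payload": {"rows": [{"slide": [0,0.1,-0.12],"yaw": 0},{"slide": [0,0.11,-0.11],"yaw": 0},{"slide": [0,0.11,-0.11],"yaw": 0},{"slide": [0,0.12,-0.11],"yaw": 0},{"slide": [0,0.13,-0.1],"yaw": 0},{"slide": [0,0.14,-0.1],"yaw": 0},{"slide": [0,0.15,-0.1],"yaw": 0},{"slide": [0,0.15,-0.09],"yaw": 0},{"slide": [0,0.15,-0.08],"yaw": 0},{"slide": [0,0.15,-0.08],"yaw": 0}]}}

```text
time_s: 17.05
eef_pos: [559.2, -53.7, 196.1]
orientation: [0.0, 0.613, 0.79, -0.0]
wrist_force: [-1.6, -4.1, -2.1]
opening: 0.097
finger_force: 38.9
```

```bash
python3 -c "
from h import *
go();arc()"
```

```text
t 17.05 p [559.2 -53.7 196.1] ang 104.32 z [-0. -0. -1.] F [-1.6 -4.1 -2.1] op 0.097 ff 38.9
theta 47.0 radius 129.01 (125.6) lat 0.09 to 90: y,z units 3.112 0.026
```

```bash
cat >> h.py <<'E'
def lid(tag,show=False):
    a=np.radians(14.3); B=np.array([539.8,-58.6])
    for n in('scene','top'):
        s=r.snapshot(n); P=cloud(s); hsv=cv2.cvtColor(s['color'],cv2.COLOR_RGB2HSV)
        pickle.dump(s,open(f'{tag}_{n}.pkl','wb'))
        d=P[...,:2]-B; x=d@[np.cos(a),np.sin(a)]; y=d@[-np.sin(a),np.cos(a)]; z=P[...,2]
        m=(np.abs(y)<110)&(x>-90)&(x<150)&(z>85)&(z<240)&(hsv[...,1]<50)&(hsv[...,2]>90)
        print(n,m.sum())
        if m.sum()>30:
            q=np.stack([x[m],z[m]],1); best=0
            rng=np.random.default_rng(0)
            for _ in range(500):
                i,j=q[rng.choice(len(q),2,False)]; t=j-i; L=np.hypot(*t)
                if L<15: continue
                e=np.abs((q-i)@[-t[1],t[0]])/L; k=(e<2).sum()
                if k>best: best=k; inl=e<2
            qq=q[inl]; c=qq.mean(0); u=np.linalg.svd(qq-c)[2][0]; u=u*np.sign(u[1])
            th=np.arctan2(u[1],-u[0]); nrm=np.array([u[1],-u[0]])
            print(' angle',np.degrees(th).round(2),'inl',best,'c',c.round(1),'hinge dist',((np.array([70,78])-c)@nrm).round(2),'extent',np.ptp((qq-c)@u).round(1),'max',qq.max(0).round(1))
        if show==n: save(tag,s['color'][60:300,130:410],2.5)
E
python3 -c "
from h import *
lid('mid','scene')"
```

```text
scene 1203
 angle 46.28 inl 851 c [ 13.1 141.7] hinge dist -2.89 extent 147.7 max [ 68.  191.7]
top 796
 angle 46.82 inl 726 c [  2.1 153.1] hinge dist -1.9 extent 147.1 max [ 66.8 192.3]
```

View pics/mid.png

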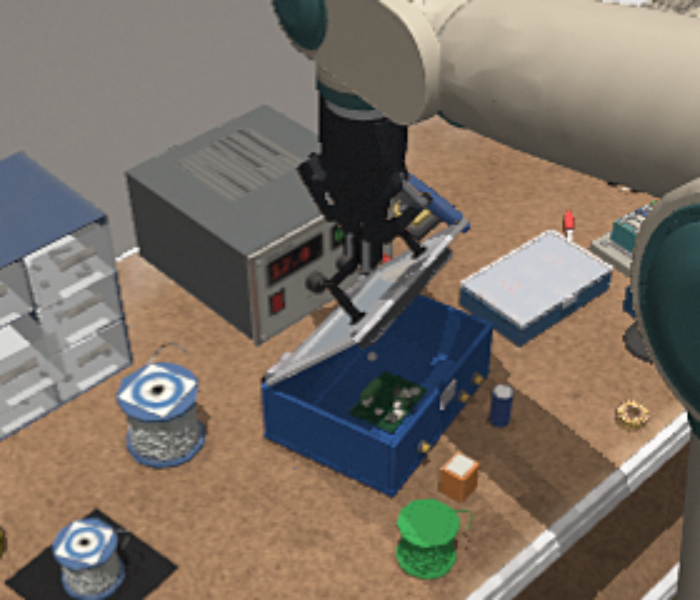

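The lid stands at about 46.5° in the bar grip, with the bar near crop (340,290), and everything else is in place. Carry on along the arc.

{"api": "apply_moves", "payload": {"rows": [{"slide": [0,0.05,-0.02],"yaw": 0},{"slide": [0,0.1,-0.05],"yaw": 0},{"slide": [0,0.15,-0.06],"yaw": 0},{"slide": [0,0.16,-0.05],"yaw": 0},{"slide": [0,0.16,-0.05],"yaw": 0},{"slide": [0,0.16,-0.04],"yaw": 0},{"slide": [0,0.16,-0.03],"yaw": 0},{"slide": [0,0.16,-0.02],"yaw": 0},{"slide": [0,0.15,-0.01],"yaw": 0},{"slide": [0,0.15,0],"yaw": 0}]}}

```text
time_s: 18.15
eef_pos: [600.6, -43.1, 206.6]
orientation: [0.001, 0.613, 0.79, 0.001]
wrist_force: [-2.9, -2.9, 7.7]
opening: 0.103
finger_force: 41.5
```

{"api": "apply_moves", "payload": {"rows": [{"slide": [0,0.15,0],"yaw": 0},{"slide": [0,0.15,0.01],"yaw": 0},{"slide": [0,0.14,0.01],"yaw": 0},{"slide": [0,0.13,0.01],"yaw": 0},{"slide": [0,0.13,0.02],"yaw": 0},{"slide": [0,0.12,0.02],"yaw": 0},{"slide": [0,0.11,0.02],"yaw": 0},{"slide": [0,0.1,0.02],"yaw": 0},{"slide": [0,0.09,0.03],"yaw": 0},{"slide": [0,0.08,0.03],"yaw": 0}]}}

```text
time_s: 19.15
eef_pos: [636.1, -34.0, 202.1]
orientation: [0.002, 0.613, 0.79, 0.002]
wrist_force: [0.7, -2.2, 8.7]
opening: 0.098
finger_force: 42.9
```

```bash
python3 -c "
from h import *
go();arc();lid('late')"
```

```text
t 19.15 p [636.1 -34.  202.1] ang 104.34 z [ 0.005  0.    -1.   ] F [ 0.7 -2.2  8.7] op 0.098 ff 42.9
theta 83.05 radius 128.09 (125.6) lat 0.17 to 90: y,z units 0.467 0.226
scene 1146
 angle 83.73 inl 843 c [ 61. 151.] hinge dist 0.94 extent 145.8 max [ 69.1 230.6]
top 117
 angle 52.74 inl 99 c [ 57.9 222.9] hinge dist -78.09 extent 130.5 max [130.8 231.9]
```

{"api": "apply_moves", "payload": {"rows": [{"slide": [0,0.08,0.02],"yaw": 0},{"slide": [0,0.08,0.02],"yaw": 0},{"slide": [0,0.07,0.02],"yaw": 0},{"slide": [0,0.06,0.02],"yaw": 0},{"slide": [0,0.05,0.02],"yaw": 0},{"slide": [0,0.03,0.01],"yaw": 0},{"slide": [0,0.02,0.01],"yaw": 0},{"slide": [0,0.01,0.0],"yaw": 0},{"slide": [0,0,0],"yaw": 0},{"slide": [0,0,0],"yaw": 0}]}}

```text
time_s: 20.25
eef_pos: [647.5, -31.1, 198.3]
orientation: [0.002, 0.613, 0.79, 0.001]
wrist_force: [0.7, -3.1, 6.0]
opening: 0.093
finger_force: 43.1
```

```bash
python3 -c "
from h import *
go();arc();lid('end','scene')"
```

```text
t 20.25 p [647.5 -31.1 198.3] ang 104.34 z [ 0.004  0.    -1.   ] F [ 0.7 -3.1  6. ] op 0.093 ff 43.1
theta 88.6 radius 127.66 (125.6) lat 0.19 to 90: y,z units 0.074 0.099
scene 1646
 angle 88.98 inl 1349 c [ 68.  152.8] hinge dist 0.65 extent 146.9 max [ 70.8 232. ]
top 131
 angle 58.37 inl 99 c [ 74.7 219. ] hinge dist -77.97 extent 124.9 max [132.2 233.2]
```

View pics/end.png

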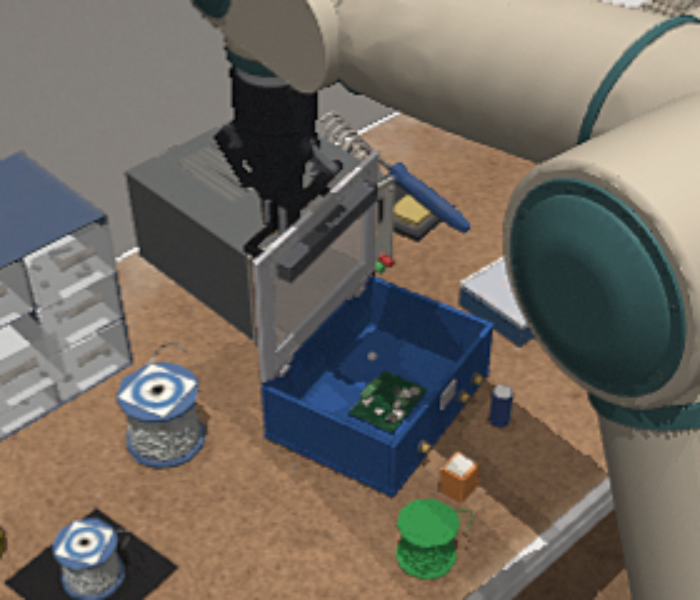

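The lid is nearly plumb at about 88.95°, held by the handle behind it, with the bar near crop (265,230). A last nudge of about 2 mm remains.

{"api": "apply_moves", "payload": {"rows": [{"slide": [0,0.02,0.01],"yaw": 0},{"slide": [0,0.02,0.01],"yaw": 0},{"slide": [0,0.02,0.0],"yaw": 0},{"slide": [0,0.01,0.0],"yaw": 0},{"slide": [0,0,0],"yaw": 0},{"slide": [0,0,0],"yaw": 0},{"slide": [0,0,0],"yaw": 0},{"slide": [0,0,0],"yaw": 0}]}}

```text
time_s: 21.15
eef_pos: [649.4, -30.6, 197.6]
orientation: [0.002, 0.613, 0.79, 0.001]
wrist_force: [0.7, -2.6, 7.5]
opening: 0.095
finger_force: 43.1
```

```bash
python3 -c "
from h import *
go();arc();lid('end2')"
```

```text
t 21.15 p [649.4 -30.6 197.6] ang 104.34 z [ 0.004  0.    -1.   ] F [ 0.7 -2.6  7.5] op 0.095 ff 43.1
theta 89.54 radius 127.66 (125.6) lat 0.19 to 90: y,z units 0.009 0.076
scene 1712
 angle 89.89 inl 1405 c [ 69.2 152.9] hinge dist 0.69 extent 146.7 max [ 71.2 232. ]
top 121
 angle 59.2 inl 96 c [ 78.2 216.4] hinge dist -77.92 extent 125.5 max [133.3 233.2]
```

The lid reads 89.9° by the camera and by the arm's travel, and it is still and held, so hand in.

```bash
python3 -c "
from h import *
print(r.finish_job())"
```

```text
the job is handed in; nothing more can be done
None
```

I handed the job in at 21 s: the solder spool stands upright on the black mat, and the arm is still holding the lid by its bar handle at about 89.9°. In the last pictures the nearby things on the bench looked undisturbed. The hand-in returned no verdict.

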